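Pack the felt markers into the airtight case and lock its lid

ROBOT

A 6-joint arm with a two-finger parallel gripper is mounted at the origin on a cart in front of the work surface, level with it; the furniture and walls round the work are solid. World frame = base frame: x ahead of the robot, y to its left, z up, the work surface at z = 0. Lengths are in mm, angles in rad, forces in N, time in s.
With the tool pointing down it reaches from about 350 to 975 mm from the base axis. Payload 7.1 kg.
Tool frame: the origin (TCP) lies on the front face of the gripper's body, between the roots of the fingers; the fingertips stand 80 mm ahead of it and the grasp point (between the pads) lies 61 mm ahead of it (env.tips_ahead is the distance from the TCP to the fingertips, in mm); z points along the fingers, y is the line along which they close (so a half turn about z gives the same grasp; the last joint's range is limited). The gripper opens to 88 mm and grips with 3 to 60 N. Pads are 20 mm wide; open, the fingers measure 115 mm over their backs; the gripper's body (75 mm by 178 mm) begins 61 mm behind the grasp point.
Start: joints at [-1.318, 0.423, 1.63, -0, 1.089, -0.019], TCP at [167.81, -602.034, 302.675] pointing down, gripper open.
Joint ranges: [-3, 3], [-0.9, 2.11], [0.09, 2.58], [-1.31, 4.45], [0.11, 2.69], [-2.54, 2.54]. Speed limits (rad/s): [2.39, 2.39, 3.01, 3.14, 3.14, 3.14].

INTERFACE

Orientations are given as a unit quaternion [x, y, z, w].
In Python, from station import env, set_gripper, viewer, workorder gives the robot as it stands. Calls block until the motion is done:
- env.reach(position, orientation): joint-space move of the TCP to a pose.
- env.move_l(position, rot=None, rate=150, f_stop=None): straight line of the TCP; rot=None keeps the orientation; rate is the mean speed in mm/s. With f_stop (N) it stops when the force on the tool has changed by that much, and returns True; else False.
- env.move_joints(angles): joint-space move.
- set_gripper(opening): finger opening in mm; the grip force is fixed at half the most; returns when the fingers have stopped.
- env.hold(seconds).
- env.ik(position, orientation): joint angles nearest the present ones, or None.
- env.read_state(): the state.
- viewer.camera(name): name is "side" or "top" or "wrist"; returns the picture (384x512x3 uint8, blue, green, red); there is no depth.
- viewer.camera_params(name): a dict with "fx", "fy", "cx", "cy" (pixels), "pose" (4x4, takes a point from camera to world coordinates); the wrist camera has in their place "tool_from_camera" (4x4, takes a point from camera to tool coordinates, whose origin is the TCP and whose axes are the flange's). Camera axes: x right, y up, looking along -z (the intrinsics and any distortion apply to the point x, -y, -z); pixel columns grow to the right and rows downward; lengths in mm; the calibration is good to about 2 mm. A picture is of the moment at which its call begins: read the wrist's pose just before it. camera_params takes no time and is no camera call.
A pose or a line that the arm cannot do raises env.IKError and nothing moves.
- workorder.sign_off(): hands the job in; it is judged then, once.
The state is a dict: "time_s": time; "qpos": joint angles; "dq": joint speeds; "tau": joint torques, N m; "tool_pos": TCP position; "orientation": TCP orientation; "force": force on the tool from outside, world axes, zero at the start; "wrist_torque": the same for the moment, N m; "width": finger opening in mm; "grip_force": force on a finger pad.
Only numpy, scipy, OpenCV 4.12 (cv2) and the standard library are available. Lean on these libraries where they do the work, as an engineer would, in place of code of your own. Each camera call takes 0.05 s, during which the arm holds its last target. There are 200 camera calls.

TASK

Put all the felt markers that lie on the desk into the open white case, then set the blue lid squarely on it so that it sits down flat all round. Then press each of the four orange snap tabs round the lid's rim until it snaps in and stays, and last of all turn the black knob clockwise until it clicks past its detent to the green mark. Leave the other things on the desk where they are.

Things in the scene. Friction and masses are not known exactly. Their poses are not given: they have to be found in the camera images.
- case: white open case, outside 160 mm (x) x 200 mm (y) x 50 mm high, walls and floor 4 mm thick, fixed to the desk; origin at the middle of its underside, z up. The rim is 50 mm above the desk
- lid: loose blue lid, 250 g: plate 164 (x) x 204 (y) x 5 mm, under it a black locating lip 146 x 186 mm outside, 7 mm deep, rounded. On top a black bar knob in the middle and four orange snap tabs on the rim. Origin at the centre of the lip's underside, z up; plate top at z = 12 mm. Starts lying on its lip on the desk. Fits the case either way round
- case_seat (a point): where the lid's origin is when the lid is on the case: 43 mm above the case's origin. The lip then hangs inside the walls with 3 mm play a side and the plate lies on the rim; the lid's y axis is along the case's
- lid_grip (a point): point on the knob's axis 40 mm above the lid's origin, to grip for carrying the lid and for turning. The knob's bar is 50 mm long, 14 mm thick, and reaches from 20 to 52 mm above the lid's origin, on a round foot of 42 mm diameter; its white pointer line is on one end
- knob (a joint): angle in rad of the lock knob about the lid's z, positive = clockwise seen from above. 0 = unlocked, pointer at the red mark, bar along the lid's x axis; 1.2 = locked, pointer at the green mark. Between them is a detent: it resists with up to 0.12 N m (most near 0.25), must be turned past 0.6, then clicks on to 1.13 to 1.2 and stays; let go before 0.6 it springs back to below 0.1
- tab_front (a joint): travel in m of the orange snap tab at the -x (front) edge of the lid: 0 = up, 0.008 = snapped in. It goes straight down into the lid. It is a snap: resistance peaks at about 6 N some 1 mm down, past 4 mm it goes by itself and stays in; let go before 4 mm it springs back up
- tab_front_pad (a point): middle of the top face of the -x (front) snap tab (44 mm along the edge, 24 mm across) when it is up; snapped in, the top is 8 mm lower. A fixed point of the lid
- tab_back (a joint): travel in m of the orange snap tab at the +x (back) edge of the lid: 0 = up, 0.008 = snapped in. It goes straight down into the lid. It is a snap: resistance peaks at about 6 N some 1 mm down, past 4 mm it goes by itself and stays in; let go before 4 mm it springs back up
- tab_back_pad (a point): middle of the top face of the +x (back) snap tab (44 mm along the edge, 24 mm across) when it is up; snapped in, the top is 8 mm lower. A fixed point of the lid
- tab_left (a joint): travel in m of the orange snap tab at the +y (left) edge of the lid: 0 = up, 0.008 = snapped in. It goes straight down into the lid. It is a snap: resistance peaks at about 6 N some 1 mm down, past 4 mm it goes by itself and stays in; let go before 4 mm it springs back up
- tab_left_pad (a point): middle of the top face of the +y (left) snap tab (44 mm along the edge, 24 mm across) when it is up; snapped in, the top is 8 mm lower. A fixed point of the lid
- tab_right (a joint): travel in m of the orange snap tab at the -y (right) edge of the lid: 0 = up, 0.008 = snapped in. It goes straight down into the lid. It is a snap: resistance peaks at about 6 N some 1 mm down, past 4 mm it goes by itself and stays in; let go before 4 mm it springs back up
- tab_right_pad (a point): middle of the top face of the -y (right) snap tab (44 mm along the edge, 24 mm across) when it is up; snapped in, the top is 8 mm lower. A fixed point of the lid
- red_marker: felt marker with a red cap, 132 mm long, 16 mm wide, 18 mm tall lying; it lies along its own y axis, its cap at the -y end; origin at the middle of its length, on the underside as built (the barrel's axis is 10 mm above it along the marker's own z). 18 g. May be absent (None from the start)
- black_marker: felt marker with a black cap, 132 mm long, 16 mm wide, 18 mm tall lying; it lies along its own y axis, its cap at the -y end; origin at the middle of its length, on the underside as built (the barrel's axis is 10 mm above it along the marker's own z). 18 g. May be absent (None from the start)
- blue_marker: felt marker with a blue cap, 132 mm long, 16 mm wide, 18 mm tall lying; it lies along its own y axis, its cap at the -y end; origin at the middle of its length, on the underside as built (the barrel's axis is 10 mm above it along the marker's own z). 18 g. May be absent (None from the start)
- spare_black_marker: felt marker with a black cap (a second one), 132 mm long, 16 mm wide, 18 mm tall lying; it lies along its own y axis, its cap at the -y end; origin at the middle of its length, on the underside as built (the barrel's axis is 10 mm above it along the marker's own z). 18 g. May be absent (None from the start)
- tape_measure: yellow and black pocket tape measure, 62 x 73 x 35 mm; bystander
- stapler: blue desk stapler, 30 x 136 x 49 mm; bystander
Not all that is in view belongs to the job. Leave any pink look-alike of the blue_marker alone.

How it is judged (in metres and radians):
On the way, in this order (a step that is already met when the one before it is completed fails the run):
1. all the markers are in the case (x of red_marker in the frame of case between -0.076 and 0.076 m and y of red_marker in the frame of case between -0.096 and 0.096 m and z of red_marker in the frame of case between -0.005 and 0.04 m and x of black_marker in the frame of case between -0.076 and 0.076 m and y of black_marker in the frame of case between -0.096 and 0.096 m and z of black_marker in the frame of case between -0.005 and 0.04 m and x of blue_marker in the frame of case between -0.076 and 0.076 m and y of blue_marker in the frame of case between -0.096 and 0.096 m and z of blue_marker in the frame of case between -0.005 and 0.04 m and x of spare_black_marker in the frame of case between -0.076 and 0.076 m and y of spare_black_marker in the frame of case between -0.096 and 0.096 m and z of spare_black_marker in the frame of case between -0.005 and 0.04 m), for 0.2 s.
2. the lid sits flat on the case (z of lid in the frame of case between 0.038 and 0.0455 m and horizontal distance between lid and case below 0.006 m and angle between the y axis of lid and the y axis of case, either way round below 0.08 rad and angle between the z axis of lid and the z axis of case, either way round below 0.03 rad), for 0.2 s.
3. all four snap tabs are in, the lid still down (all of step 2 and value of joint each of tab_front, tab_back, tab_left, tab_right above 0.006 m), for 0.2 s.
4. the knob has clicked over to locked (value of joint knob above 1 rad), for 0.2 s.
At the end, for the whole second after the job is handed in: Every marker present is inside the case; the lid lies flat on the rim (origin 38 to 45.5 mm above the case's, centred within 6 mm, long side along the case's within 0.08 rad, level within 0.03 rad); all four tabs read over 6 mm; the knob reads over 1.0 rad; all at rest (all of step 1 and all of step 3 and value of joint knob above 1 rad and linear speed of lid below 0.02 m/s and linear speed of each of red_marker, black_marker, blue_marker, spare_black_marker below 0.03 m/s); the robot touches nothing.
It fails at once if the tape measure is moved more than 4 cm (distance of tape_measure from where it was at the start of the episode above 0.04 m).
It fails at once if the stapler is moved more than 4 cm (distance of stapler from where it was at the start of the episode above 0.04 m).
Of red_marker, black_marker, blue_marker, spare_black_marker only 2 to 3 are there at a start; the rules pass over those that are not, and their reading is None.
At some moment in a run one of red_marker, black_marker, blue_marker, spare_black_marker may be knocked a few centimetres aside while the robot is not near it.
Once in a run the grip may slacken for a moment while it holds something.
It also fails if it takes over 208 s, if anything falls off the work surface, if the arm or the gripper's body presses on something with over 40 N, if the wrist force passes 120 N, or if a joint passes its speed limit or range.

## Working session

There is one attempt and no reset: what is moved stays moved. The work goes in short steps, each a Python script; the robot and the scene stay as the last script left them, time stands still between calls to the robot, and variables do not carry over. Pictures are saved under pics/ and viewed, at most 14 in all, crops included, and the job is handed in when it is done.

```bash
ls; mkdir -p pics
python3 - <<'E'
from station import env, viewer
import cv2
for n in ("top","side"):
    cv2.imwrite(f"pics/{n}0.png",cv2.resize(viewer.camera(n),(800,600)))
    print(viewer.camera_params(n))
print(viewer.camera_params("wrist")); s=env.read_state(); print(s["orientation"],s["time_s"],s["width"])
E
```

```text
pics
{'fx': 349.2052262271034, 'fy': 349.2052262271034, 'cx': 254.23663633578275, 'cy': 190.4430314928174, 'pose': array([[ 2.66289884e-02,  9.94816104e-01, -9.81418185e-02,
         4.65698380e+02],
       [-9.99470917e-01,  2.83298904e-02,  1.59782225e-02,
         1.99193874e+01],
       [ 1.86757400e-02,  9.76644094e-02,  9.95044160e-01,
         1.02470471e+03],
       [ 0.00000000e+00,  0.00000000e+00,  0.00000000e+00,
         1.00000000e+00]])}
{'fx': 402.264397784084, 'fy': 402.264397784084, 'cx': 252.20101487313073, 'cy': 201.73716753433555, 'pose': array([[ 9.97304516e-01,  2.21229654e-02, -6.99591050e-02,
         4.97319595e+02],
       [-7.18005095e-02,  4.90632321e-01, -8.68403485e-01,
        -9.57329188e+02],
       [ 1.51125378e-02,  8.71085816e-01,  4.90898270e-01,
         5.89063402e+02],
       [ 0.00000000e+00,  0.00000000e+00,  0.00000000e+00,
         1.00000000e+00]])}
{'fx': 298.466622103063, 'fy': 298.466622103063, 'cx': 257.1921924737449, 'cy': 189.6568370696772, 'tool_from_camera': array([[-1.25323332e-03,  9.68399187e-01,  2.49402174e-01,
         6.76989966e+01],
       [ 9.99999180e-01,  1.27938165e-03,  5.72574673e-05,
         6.46564381e-01],
       [-2.63632481e-04,  2.49402041e-01, -9.68399996e-01,
        -8.23635393e+01],
       [ 0.00000000e+00,  0.00000000e+00,  0.00000000e+00,
         1.00000000e+00]])}
[ 9.90776743e-01  1.35502647e-01 -9.57055304e-05 -6.84861182e-04] 0.1 87.7753638707631
```

View pics/top0.png

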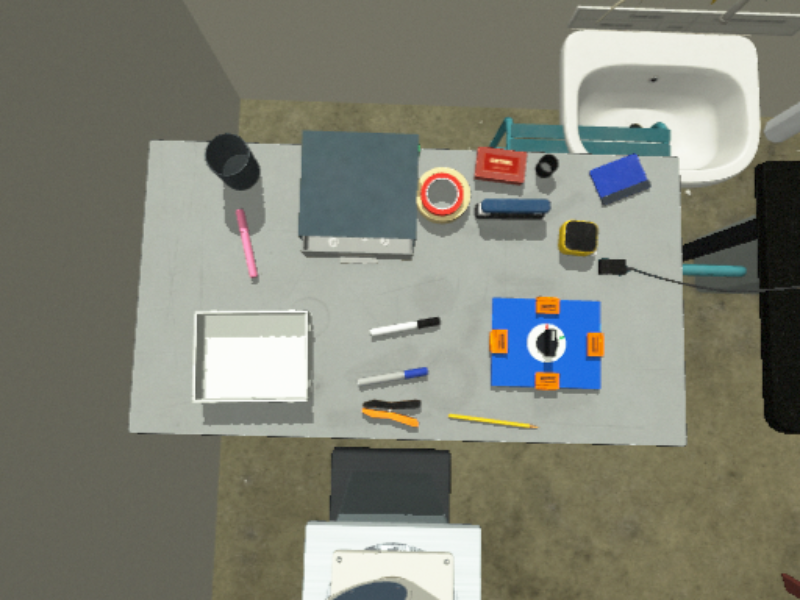

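View pics/side0.png

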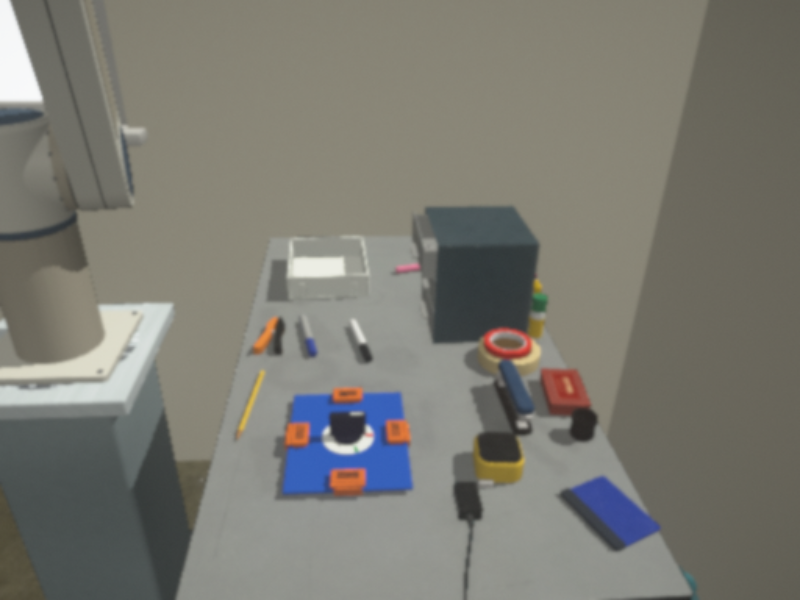

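The top view shows a black-capped marker at (405,327), a blue-capped one at (393,376), a black/orange object at (390,410), a pink look-alike at (246,243), the case at (251,356) and the lid at (546,343). The side view agrees. I'll convert these to world positions and look closer.

```bash
cat > h.py <<'E'
from station import env, set_gripper, viewer, workorder
import numpy as np, cv2
from scipy.spatial.transform import Rotation as R
TOP=viewer.camera_params("top"); WR=viewer.camera_params("wrist")
def down(a):
    "tool down, closing line (tool y) at angle a from world x; x axis at a+90deg"
    c,s=np.cos(a),np.sin(a)
    return R.from_matrix(np.array([[-s,c,0],[c,s,0],[0,0,-1]]).T.reshape(3,3).T if 0 else np.column_stack([[-s,c,0],[c,s,0],[0,0,-1]])).as_quat()
def ray(P,pose,u,v,z):
    d=pose[:3,:3]@[(u-P["cx"])/P["fx"],-(v-P["cy"])/P["fy"],-1]; o=pose[:3,3]
    return (o+d*(z-o[2])/d[2])[:2]
def top(u,v,z,k=512/800): return ray(TOP,TOP["pose"],u*k,v*k,z)
def tool():
    s=env.read_state(); T=np.eye(4); T[:3,:3]=R.from_quat(s["orientation"]).as_matrix(); T[:3,3]=s["tool_pos"]; return T
def wr(T,u,v,z,k=512/800): return ray(WR,T@WR["tool_from_camera"],u*k,v*k,z)
def snap(name):
    T=tool(); im=viewer.camera("wrist"); cv2.imwrite(f"pics/{name}.png",cv2.resize(im,(800,600),interpolation=cv2.INTER_CUBIC)); np.save(f"pics/{name}.npy",T); return T
def st(): 
    s=env.read_state(); return round(s["time_s"],1),np.round(s["tool_pos"],1),round(s["width"],1),round(s["grip_force"],1),np.round(s["force"],1)
E
python3 - <<'E'
from h import *
for n,u,v,z in [("bk1",371,331,9),("bk2",439,322,9),("bl1",359,380,9),("bl2",427,372,9),("c",195,311,50),("c",309,311,50),("c",309,402,50),("c",193,402,50),
 ("lid",491,297,12),("lid",601,301,12),("lid",600,389,12),("lid",491,387,12)]: print(n,top(u,v,z).round())
p=top(395,375,0); print(p)
q=down(0)  # closing along x, tool x along +y
for a in (0,np.pi/2,-np.pi/2,np.pi):
    print(a, env.ik([p[0]-60,p[1],330],down(a)))
E
```

```text
bk1 [502.  51.]
bk2 [522. -75.]
bl1 [411.  70.]
bl2 [429. -55.]
c [528. 363.]
c [533. 161.]
c [373. 154.]
c [368. 357.]
lid [ 572. -172.]
lid [ 570. -379.]
lid [ 407. -375.]
lid [ 405. -173.]
[421.8803425    3.78503164]
0 [-2.24289632e-02 -2.56503242e-02  2.13616429e+00 -4.44089210e-16
  1.03107869e+00 -2.24289632e-02]
1.5707963267948966 [-2.24289632e-02 -2.56503242e-02  2.13616429e+00 -4.44089210e-16
  1.03107869e+00 -1.59322529e+00]
-1.5707963267948966 [-2.24289632e-02 -2.56503242e-02  2.13616429e+00 -4.44089210e-16
  1.03107869e+00  1.54836736e+00]
3.141592653589793 None
```

Run:
```python
from h import *
env.reach([440,0,300],down(0)); T=snap("w1"); print(st())
```

```text
(2.5, array([440.2,  -0.6, 300. ]), 87.5, 0.0, array([ 0.8, -0.1, -1.2]))
```

View pics/w1.png

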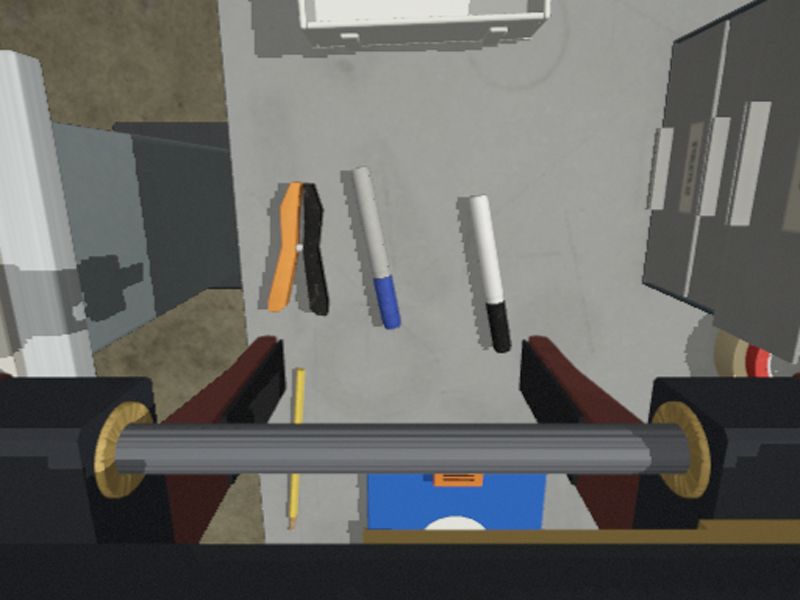

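Two markers are present: blue, with ends at (362,170) and (393,326), and black, with ends at (480,197) and (503,350). The black/orange object is a pair of pliers. I'll pick the blue marker first.

```bash
cat >> h.py <<'E'
CASE=np.array([450.5,258.75]); CY=0.03
def incase(x,y): c,s=np.cos(CY),np.sin(CY); return CASE+[c*x-s*y,s*x+c*y]
def pick(a,b):
    "a: far(+y) end, b: cap end"
    m=(a+b)/2; d=a-b; ang=np.arctan2(d[1],d[0])-np.pi/2
    print("marker",m.round(),round(ang,3),np.linalg.norm(d).round())
    set_gripper(45); env.reach([*m,150],down(ang)); env.move_l([*m,83],rate=100)
    set_gripper(0); print(st()); env.move_l([*m,200]); print(st())
def place(x,y=0):
    p=incase(x,y); env.reach([*p,200],down(CY)); print(st()); env.move_l([*p,92],rate=110)
    set_gripper(40); print(st()); env.move_l([*p,200]); print(st())
E
python3 - <<'E'
from h import *
T=np.load("pics/w1.npy")
print(wr(T,480,197,9),wr(T,503,350,9))
pick(wr(T,362,170,9),wr(T,393,326,9)); 
place(-30)
env.reach([*((wr(T,480,197,9)+wr(T,503,350,9))/2+[0,-40]),270],down(0)); snap("w2")
E
```

```text
[501.55420077  50.6861893 ] [526.16902461 -76.94626561]
marker [421.   8.] 0.18 129.0
(5.4, array([421.2,   8. ,  83.1]), 14.4, 30.0, array([-0.7,  0.1,  3.9]))
(6.3, array([420.6,   8. , 199.5]), 14.3, 30.0, array([ 0.1,  0.7, -0.8]))
(7.3, array([420.2, 257.1, 199.3]), 14.4, 30.0, array([-0.4, -0.2,  0. ]))
(9.0, array([420.5, 257.9,  92. ]), 40.0, 0.0, array([0.4, 0.8, 0.8]))
(9.9, array([420.1, 257.6, 199.4]), 40.4, 0.0, array([-1. ,  0.1,  0.1]))
```

View pics/w2.png

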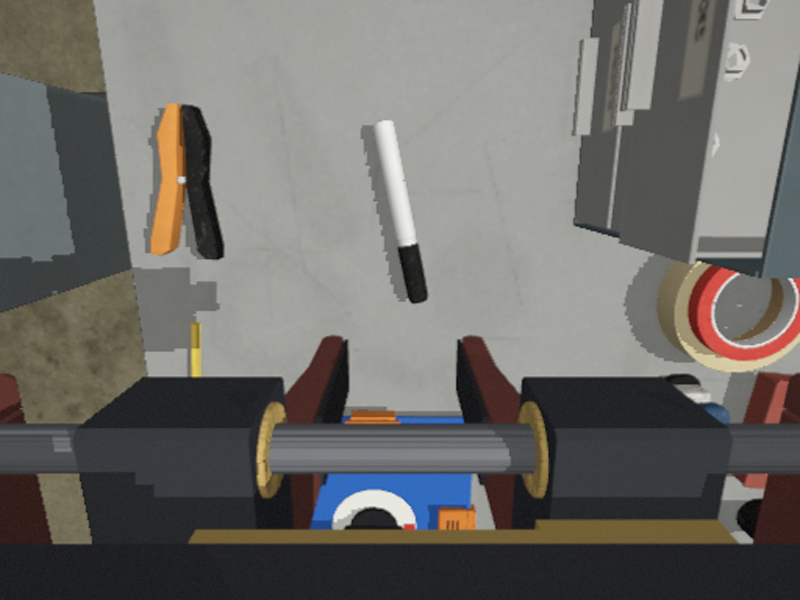

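Black marker ends are at (385,122) and (418,301), where it was. Before picking I'll check its clearance to the drawer handle, top-view (360,262).

Run:
```python
from h import *
T=np.load("pics/w2.npy")
h=[top(360,262,z).round() for z in (20,80,150)]; print(h)
if min(x[0] for x in h)<612: raise SystemExit
pick(wr(T,385,122,9),wr(T,418,301,9))
place(30)
p=CASE+[0,-60]; env.reach([*p,330],down(0)); snap("w3"); print(st())
```

```text
[array([629.,  75.]), array([620.,  72.]), array([608.,  68.])]
```

Run:
```python
from h import *
T=np.load("pics/w2.npy")
pick(wr(T,385,122,9),wr(T,418,301,9))
place(30)
p=CASE+[0,-60]; env.reach([*p,330],down(0)); snap("w3"); print(st())
```

```text
marker [514. -13.] 0.184 131.0
(13.5, array([513.7, -12.9,  83.2]), 14.4, 30.0, array([-1.1, -0.1,  3.1]))
(14.4, array([513. , -12.9, 199.4]), 14.0, 30.0, array([-0.6,  0.4,  0.5]))
(15.5, array([480.5, 258.9, 199.5]), 14.3, 30.0, array([0.6, 0.6, 0.2]))
(17.2, array([480.5, 259.7,  92. ]), 40.3, 0.0, array([ 0.1,  0.2, -1.1]))
(18.1, array([480. , 259.4, 199.4]), 40.1, 0.0, array([-0. , -0.2, -0.4]))
(18.8, array([450.2, 198.9, 328.2]), 39.9, 0.0, array([0.8, 0. , 0.1]))
```

View pics/w3.png

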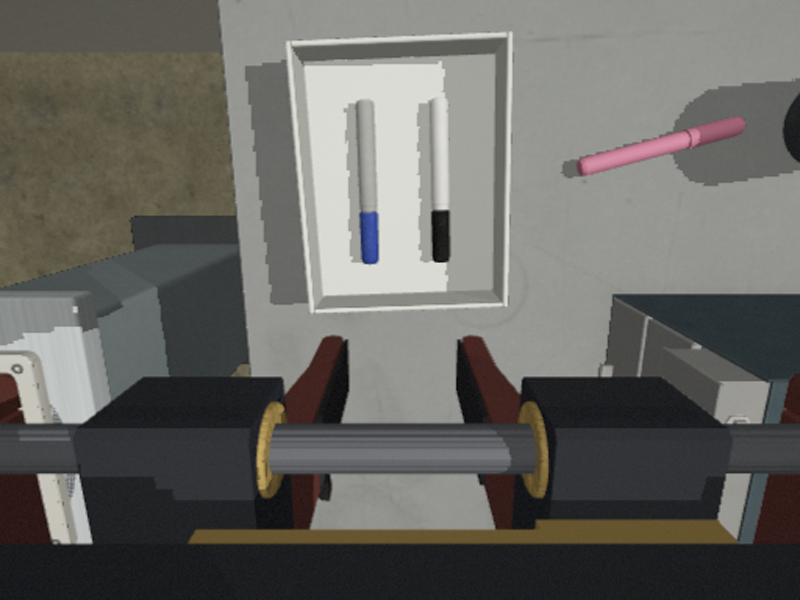

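Both markers lie flat in the case. Its outer rim corners are at (288,42), (512,33), (508,304) and (313,311). Next is a closer look at the lid.

Run:
```python
from h import *
T=np.load("pics/w3.npy")
c=np.array([wr(T,*p,50) for p in [(288,42),(512,33),(508,304),(313,311)]]); print(c.round(1)); print(c.mean(0), cv2.minAreaRect(c.astype(np.float32)))
env.reach([575,-275,330],down(np.pi/2)); snap("w4"); print(st())
```

```text
[[370.3 357.2]
 [527.1 362.6]
 [535.2 166.4]
 [378.3 160.7]]
[452.7265693  261.68566962] ((452.755615234375, 261.7616882324219), (157.01922607421875, 197.2984619140625), 2.3058722019195557)
(20.9, array([ 575.2, -274.3,  329.8]), 39.9, 0.0, array([-0.5, -0.2, -0.2]))
```

View pics/w4.png

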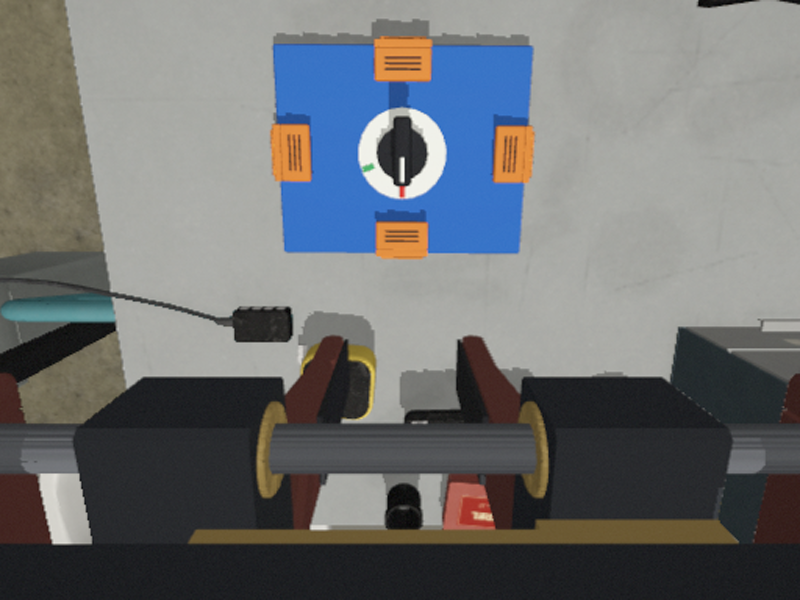

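The lid's plate corners are at (274,45), (532,46), (521,251) and (285,252). The knob centre is near (402,153), with the pointer on red toward +x.

Run:
```python
from h import *
T=np.load("pics/w4.npy")
c=np.array([wr(T,*p,12) for p in [(274,45),(532,46),(521,251),(285,252)]]); print(c.round(1), cv2.minAreaRect(c.astype(np.float32)))
print("knob top",wr(T,402,121,52),wr(T,402,183,52),"dial", wr(T,358,155,13),wr(T,446,155,13))
T=np.load("pics/w3.npy"); print("markers",[wr(T,*p,13).round(1) for p in [(366,98),(370,263),(438,97),(441,261)]])
print("top dial",top(527.5,343,13),top(565.5,343,13))
```

```text
[[ 408.1 -374.4]
 [ 408.9 -173.6]
 [ 569.7 -172.2]
 [ 570.4 -376.1]] ((488.86541748046875, -274.39288330078125), (162.3003387451172, 203.9021759033203), 0.1931510865688324)
knob top [ 468.24789851 -274.87939557] [ 512.04566377 -274.91584599] dial [ 490.15631773 -310.95081109] [ 490.22175157 -238.82656773]
markers [array([420.9, 326.9]), array([421.6, 193.9]), array([478.1, 327.6]), array([483. , 195.6])]
top dial [ 487.64437463 -240.35559851] [ 489.5541034  -311.29909315]
```

Run:
```python
from h import *
a=np.pi/2
set_gripper(45); env.reach([489.8,-275,170],down(a)); env.move_l([489.8,-275,103],rate=80,f_stop=10)
set_gripper(0); print(st()); env.move_l([489.8,-275,250],rate=120); print(st())
env.reach([452.4,260.8,250],down(a+0.035)); print(st())
im=viewer.camera("side"); cv2.imwrite("pics/s1.png",cv2.resize(im[80:250,130:330],(800,680))[:600])
snap("w5")
```

```text
(23.6, array([ 489.9, -275. ,  103.2]), 13.5, 30.0, array([-1.1,  0.7,  2. ]))
(25.0, array([ 489.4, -274.7,  249.2]), 13.9, 30.0, array([-0.4, -0.2, -3.9]))
(26.9, array([452.8, 260.2, 250. ]), 13.8, 30.0, array([ 0.1, -0.2, -3.8]))
```

View pics/w5.png

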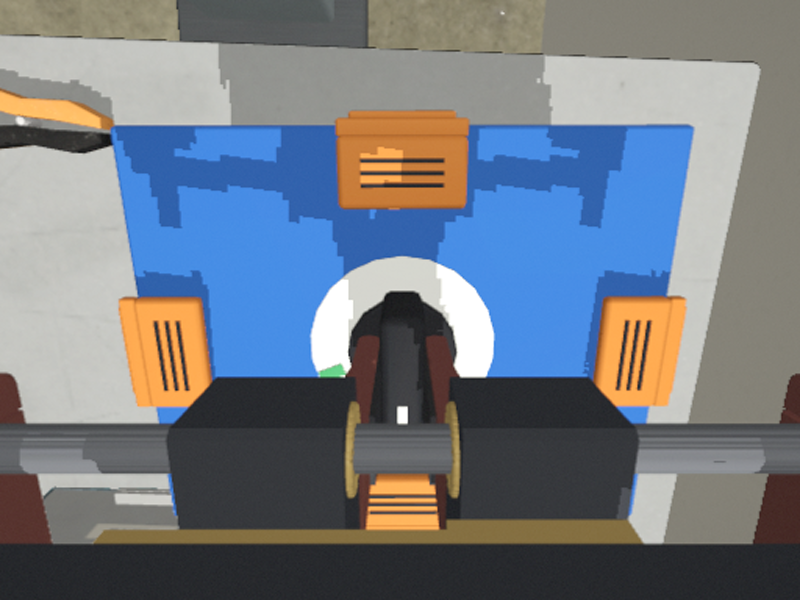

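The lid is held level and square to the tool. Now I'll lower it with a force stop.

Run:
```python
from h import *
T=np.load("pics/w5.npy")
e=[wr(T,112,127,159),wr(T,693,126,159)]; print("front edge",e, "rel", [(np.linalg.inv(T)@[*p,159,1])[:2].round(1) for p in e])
env.move_l([452.4,260.8,165],rate=80); print(st())
hit=env.move_l([452.4,260.8,144],rate=25,f_stop=7); print(hit,st())
```

```text
front edge [array([371.9596939 , 154.82464858]), array([365.00747383, 358.63656031])] rel [array([  84.5, -102.5]), array([ 84.5, 101.5])]
(28.2, array([452.8, 261. , 165.5]), 13.7, 30.0, array([ 0.7, -0.1, -4.7]))
True (28.9, array([451.9, 260.7, 146. ]), 13.7, 30.0, array([-0.1,  1.1,  2. ]))
```

Run:
```python
from h import *
set_gripper(40); print(st()); env.move_l([452.4,260.8,230]); 
env.reach([540,260,360],down(np.pi/2+.035)); snap("w6"); print(st())
im=viewer.camera("side"); cv2.imwrite("pics/s2.png",cv2.resize(im[140:200,170:250],(800,600),interpolation=cv2.INTER_CUBIC))
```

```text
(29.5, array([451.2, 260.3, 145.7]), 39.5, 0.0, array([0.5, 0.2, 0.7]))
(31.0, array([538.3, 259.5, 357.2]), 40.1, 0.0, array([ 0. ,  0.4, -0.1]))
```

View pics/w6.png

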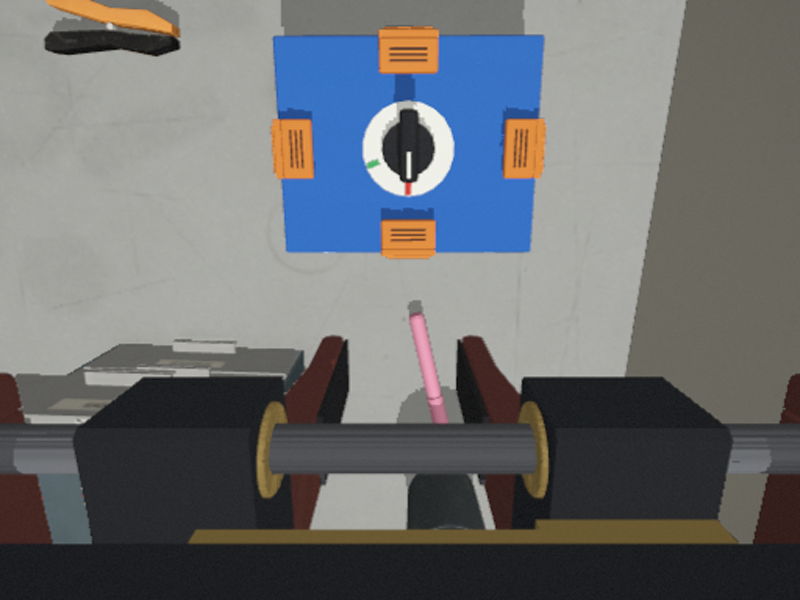

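View pics/s2.png

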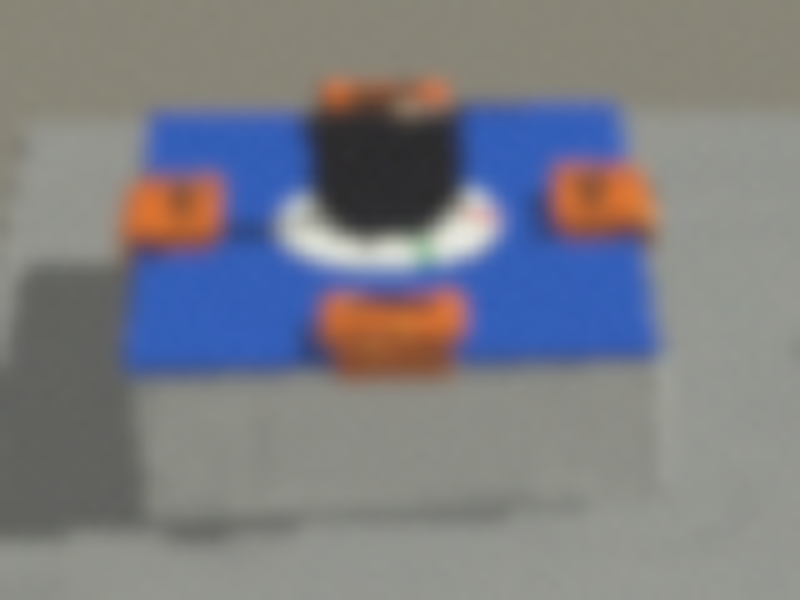

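The lid lies flat and square on the case, knob at red, with tab centres at (409,52), (409,236), (294,149) and (523,149). Now I'll press them with closed fingers.

Run:
```python
from h import *
T=np.load("pics/w6.npy"); q=down(np.pi/2+.035)
c=np.array([wr(T,*p,55) for p in [(274,36),(544,36),(531,251),(287,251)]]); print(c.round(1),cv2.minAreaRect(c.astype(np.float32)))
P=[wr(T,*p,66) for p in [(409,54),(409,234),(294,149),(523,149)]]; print(np.round(P,1), np.mean(P,0), wr(T,409,112,95),wr(T,409,180,95))
set_gripper(0)
for p in P:
    env.reach([*p,200],q); env.move_l([*p,158],rate=100)
    h=env.move_l([*p,132],rate=15,f_stop=14); print(h,st()); env.move_l([*p,190])
env.reach([540,260,360],q); snap("w7"); print(st())
```

```text
[[371.7 157.1]
 [365.1 358.7]
 [526.5 365.4]
 [533.4 162.5]] ((449.12152099609375, 261.203125), (161.74673461914062, 202.9488525390625), 1.9367961883544922)
[[383.2 258.4]
 [514.6 263.3]
 [452.6 172.7]
 [446.7 348.2]] [449.27435003 260.61897617] [426.81338243 259.60976646] [472.60378668 261.31786452]
True (34.5, array([383.3, 258.4, 137.3]), 0.5, 4.6, array([-1.1, -1.2,  9.2]))
True (37.4, array([514.6, 263.3, 137.3]), 0.3, 3.5, array([-2.4, -0.4,  6.7]))
True (40.3, array([452.6, 172.7, 137.3]), 0.5, 4.3, array([-1. , -0.2,  8. ]))
True (43.4, array([446.8, 348.2, 137.3]), 0.7, 3.6, array([-1.2, -1.4,  8. ]))
(44.8, array([538.7, 260.2, 357.6]), 0.5, 0.0, array([ 0.3, -0.2, -0. ]))
```

View pics/w7.png

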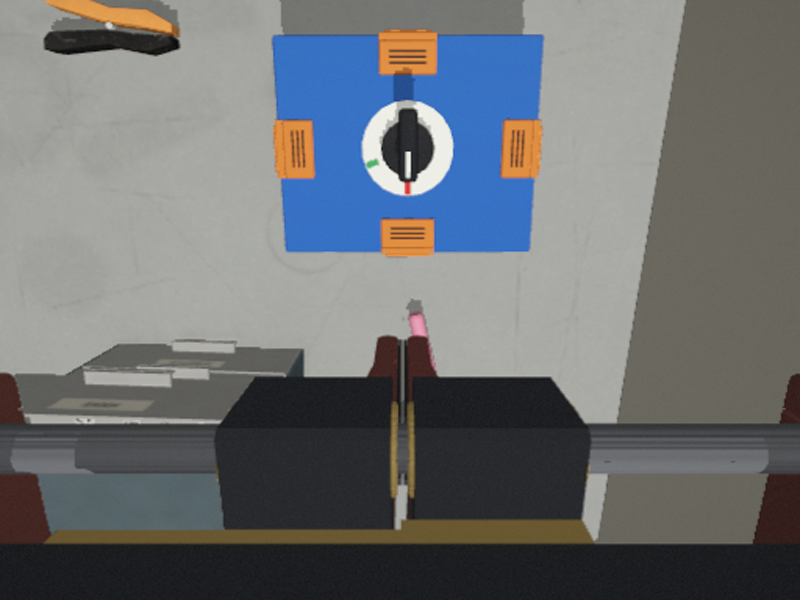

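All four tabs are in: their shadows are gone and each bottomed at 137.3. Now the knob.

Run:
```python
from h import *
p=[449.7,260.5]; a=np.pi/2+.035
env.reach([*p,210],down(a)); set_gripper(45); env.move_l([*p,146.5],rate=80,f_stop=10); print(st())
set_gripper(0); print(st())
for k in range(1,9):
    env.move_l([*p,146.5],rot=down(a-.15*k)); s=env.read_state(); print(k,s["wrist_torque"][2].round(3),np.round(s["force"],1),round(s["width"],1))
env.hold(.3); set_gripper(45); print(st()); env.move_l([*p,230])
env.reach([540,260,360],down(a)); snap("w8"); print(st())
```

```text
(47.3, array([450. , 260.6, 146.8]), 45.1, 0.0, array([ 1.1,  0.4, -0.1]))
(47.9, array([449.8, 260.6, 146.7]), 14.1, 30.0, array([-0.9, -0.5,  1.5]))
1 0.12 [-0.2 -0.5  3.5] 13.9
2 0.066 [-1.4 -0.7  6.6] 13.9
3 0.053 [-0.9 -1.3  3.5] 13.9
4 -0.013 [ 0.1 -1.2  4.5] 13.7
5 -0.043 [-1.2 -1.8  6.5] 13.8
6 -0.108 [-2.  -1.9  7.8] 13.8
7 -0.089 [-0.6 -1.6  5.2] 13.8
8 -0.008 [-2.4 -1.2  6.7] 13.8
(51.3, array([449.7, 260.5, 146.5]), 45.0, 0.0, array([ 0.7, -0.4, -0.1]))
(53.2, array([539.4, 259.9, 358.7]), 45.1, 0.0, array([ 0.3,  1.1, -0.3]))
```

View pics/w8.png

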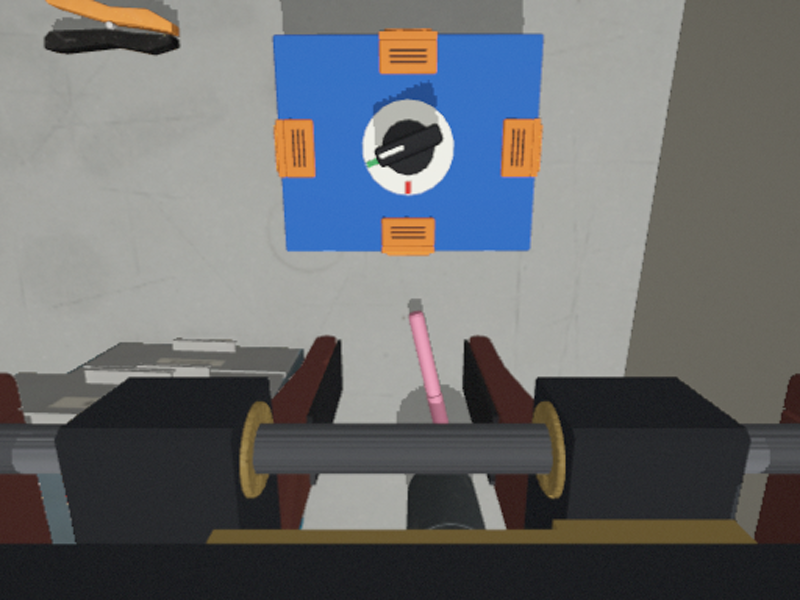

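The pointer is on the green mark, the tabs are in and the lid is square, so I'm handing the job in.

```bash
python3 -c "
from h import *
print(workorder.sign_off())"
```

```text
the job is handed in; nothing more can be done
None
```

Job handed in at about 53 s of robot time, verdict not shown: both markers I found (blue and black) are in the case, the lid is flat, all four tabs are in, and the knob points at green.

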